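# Tighten the gel press nut with a ring spanner between its posts

### The arm

A 7-joint arm with a two-finger parallel gripper is mounted at the origin on the work surface. World frame = base frame: x ahead of the robot, y to its left, z up, the work surface at z = 0. Lengths are in m, angles in rad, forces in N, time in s.
With the tool pointing down it reaches from about 0.425 to 0.875 m from the base axis. Payload 8.4 kg.
Tool frame: the origin (TCP) lies midway between the tips of the shut fingers; the grasp point (between the pads) lies 19 mm behind it; z points along the fingers, x is the direction in which the jaws open and shut, and the axes are right-handed (so a half turn about z gives the same grasp; the last joint's range is limited). The gripper opens to 87 mm and grips with 3 to 60 N. Pads are 19 mm wide; open, the fingers measure 117 mm over their backs; the gripper's body (75 mm by 190 mm) begins 51 mm behind the grasp point.
Start: joints at [1.229, 0.333, 0.04, 1.465, -0.013, 1.343, -0.059], TCP at [0.156, -0.631, 0.189] pointing down, gripper open.
Joint ranges: [-2.58, 2.58], [-0.38, 2.09], [-1.3, 1.39], [0.25, 2.4], [-1.5, 4.64], [0.08, 2.09], [-2.65, 2.65]. Speed limits (rad/s): [2.22, 2.22, 2.79, 2.79, 3.14, 3.14, 3.14].

### API

Orientations are given as a unit quaternion [w, x, y, z].
In Python, from workcell import robot gives the robot as it stands.
- The arm moves only by the tool send_rows, never from a script. Its argument "moves" is one flat list of numbers, 7 for each row, row after row: the opening in per cent of the stroke, from 0 (shut) to 100 (fully open), then the shift along the world's x, y, z in m, then the turn, a rotation vector about the world's x, y, z in degrees. A call has 1 to 20 rows; each row is the pose to reach, as a shift and turn from the pose measured when the call began; what a row does not reach only later rows make up. A row lasts 1/12 s, in which the tool goes at most 41.7 mm and 7.16 degrees, less where a joint would pass 70% of its speed; a pose out of reach is approached as far as the arm can. A call with a gripper value outside its range is refused whole. The fingers move at their own pace and stop on an object; "force" is the grip in N (left out, the last holds). Time passes only in rows, so rows that repeat a pose let the fingers close. It gives the time, the measured TCP pose, the force and the opening at its end, in the units of the state.
- robot.observe(): the state, without advancing time (a new reading comes with each control period).
- robot.capture(name): name is "scene" or "side" or "wrist"; returns a dict with "pixels" (480x640x3 uint8, red, green, blue), "vfov" (degrees; the focal length in pixels is half the picture's height over the tangent of half this angle, whatever the lens; pixels are square), "cx", "cy" (the principal point, pixels), "k1" (the pictures are not rectified: a ray, as slopes to the right and down, at radius r is drawn at 1 + k1 r^2 times it, then the intrinsics apply), "rvec" (rotation vector, rad) and "tvec" (3), from world to camera coordinates, as OpenCV has them; the wrist camera has in their place "hand_eye" (4x4, takes a point from camera to tool coordinates, whose origin is the TCP and whose axes are the tool frame's). Camera axes: x right, y down, z forward; pixel columns grow to the right and rows downward; lengths in m; the calibration is good to about 2 mm. A picture is of the moment at which its call begins: read the wrist's pose just before it. There is no depth.
- robot.job_done(): hands the job in, once; it reports no verdict.
The state is a dict: "t": time; "joint_pos": joint angles; "qd": joint speeds; "joint_efforts": joint torques, N m; "ee_pos": TCP position; "tool_rot": TCP orientation; "force": force on the tool from outside, world axes, zero at the start; "wrist_torque": the same for the moment, N m; "gripper_width": opening from 0.0 (shut) to 1.0 (fully open).
Only numpy, scipy, OpenCV 4.12 (cv2) and the standard library are available. Lean on these libraries where they do the work, as an engineer would, in place of code of your own. Each camera call takes 0.05 s, during which the arm holds its last target. There are 200 camera calls.

### The job

Tighten the six-lobed brass nut on the gel press clockwise with the blue-handled ring spanner from its cradle, in short swings between the two posts, until it is home and pulled up firm (about 1.5 Nm, a gentle pull on the handle) but not overtightened. Then lay the spanner back in its cradle and let go. Keep the gripper off the nut and press, and leave the other things on the bench where they are.

Things in the scene. Friction and masses are not known exactly. Their poses are not given: they have to be found in the camera images.
- press: Gel press, fixed, origin on the bench under the nut's axis, z up, -x side to the robot (yaw within 0.25 rad). Grey base: x -60 to +100, y +-110, 18 mm thick; aluminium bar on it, top 38 mm up. Two steel posts, 16 mm thick, tops 75 mm up, at x -30, y +60 and -60 mm: a spanner on the nut can swing its handle only about 50 degrees either side of the press's -x direction.
- nut_seat (a point): Point on the nut's axis at the top of its round flange (48 mm wide), 48 mm above the bench; turns with the nut, z up. Above it the brass nut has six radial lobes, 36 mm across tips, 6 mm wide, one along this point's +x and then every 60 degrees; straight for 9 mm, then narrowing like a roof, top 16 mm up. A spanner fully home rests its underside on the flange, at this height.
- nut (a joint): Turn of the nut on its collar, rad: negative while loose (starts between -1.6 and -1.0), grows as the nut turns clockwise seen from above, 0 = home against the collar's stop. Running torque about 0.3 Nm; it stays where it is left.
- collar_mark (a point): White dot on the orange collar under the nut, 24.5 mm from the axis, 44 mm up. The collar is a torsion spring (15 Nm per rad): once the nut is home it twists with it, the dot moving 1.6 mm per Nm, and springs back after. Firm is 1 to 2.5 Nm, past 3 Nm is overtightened. The torque is pull x arm plus the wrist's own moment: 8 to 10 N at 85 mm out is enough if the hand turns with the handle.
- spanner: Ring spanner, about 0.18 kg, loose, flat. Origin: centre of the socket at its underside, z up. Socket: through hole 39 mm wide, 14 mm deep, with six 5 mm teeth pointing inward to 13 mm from the centre; gaps for the nut's lobes at +x and every 60 degrees; play about 5 degrees either way. Ring 50 mm wide. Blue handle 14 mm wide, 20 mm tall, along -x from 22 to 170 mm out; grip it about 85 mm out.
- spanner_socket (a point): Centre of the spanner's socket at its underside (same as spanner's origin).
- cradle: Fixed spanner cradle, origin on the bench under the socket's parking place, x along the spanner: black plate 200 x 76 x 6 mm with two white saddles, tops 30 mm up, at x 0 (44 mm long) and x -145 mm (18 mm long), with side lips 8 mm higher, 64 mm apart at the ring and 31 mm apart at the handle.
- cradle_park (a point): Where the spanner's origin lies when parked, on top of the ring saddle, 30 mm above the bench; x axis along the spanner's x (handle to -x).
- pin_rack: Blue tube rack with pins, 110 x 190 x 47 mm, bystander. Origin at the centre of its underside.
- well_rack: Blue rack with wells, 90 x 160 x 40 mm, bystander. Origin at the centre of its underside.
- amber_bottle: Amber bottle, 60 mm wide, 110 mm tall, bystander. Origin at the centre of its underside.
- beaker: White beaker, 60 mm wide, 75 mm tall, bystander. Origin at the centre of its underside.
- buffer_jar: White jar with a blue cap, 64 mm wide, 80 mm tall, bystander. Origin at the centre of its underside.
- freezer_box: Cardboard freezer box 130 x 130 x 50 mm, bystander. Origin at the centre of its underside.
- spare_plate: Spare greenish glass plate 100 x 80 x 6 mm lying flat, bystander. Origin at the centre of its underside.
Not all that is in view belongs to the job. Leave any orange look-alike of the cradle alone.

How it is judged:
By the outcome, as a careful person would: the job done as asked, in the order asked, and still so for the second after the job is handed in, with the robot touching nothing.
It also fails if it takes over 64 s, if anything falls off the work surface, if the arm or the gripper's body presses on something with over 40 N, if the wrist force passes 120 N, or if a joint passes its speed limit or range.

## Working session

There is one attempt and no reset: what is moved stays moved. The work goes in short steps, Python scripts to look and compute and a tool call to move; the robot and the scene stay as the last step left them, time stands still between calls to the robot, and variables do not carry over. Pictures are saved under pics/ and viewed, about 8 in all and at most 12, crops included, and the job is handed in when it is done.

Besides the shell and the picture viewer there is one more tool, called after ">>>" as a command line: name --argument value ..., lists and objects as JSON in quotes. send_rows: Moves the arm, as the interface text tells. Its arguments: {"type":"object","properties":{"moves":{"type":"array"},"force":{"type":"number"}},"required":["moves"]}

```bash
mkdir -p pics
cat > h.py <<'E'
import numpy as np,cv2,pickle
from scipy.spatial.transform import Rotation as R
from workcell import robot
def snap(name,tag):
    s=robot.observe(); c=robot.capture(name); c['s']={k:s[k] for k in('ee_pos','tool_rot')}
    pickle.dump(c,open(f'pics/{tag}.pkl','wb')); cv2.imwrite(f'pics/{tag}.png',c['pixels'][:,:,::-1]); return c
def load(tag): return pickle.load(open(f'pics/{tag}.pkl','rb'))
def cam(c):
    f=240/np.tan(np.radians(c['vfov'])/2); K=np.array([[f,0,c['cx']],[0,f,c['cy']],[0,0,1]]); D=np.array([c['k1'],0,0,0,0.])
    if 'rvec' in c and c['rvec'] is not None:
        M=R.from_rotvec(np.ravel(c['rvec'])).as_matrix(); t=np.ravel(c['tvec'])
    else:
        H=np.array(c['hand_eye']); q=c['s']['tool_rot']; T=np.eye(4); T[:3,:3]=R.from_quat([q[1],q[2],q[3],q[0]]).as_matrix(); T[:3,3]=c['s']['ee_pos']
        W=np.linalg.inv(T@H); M=W[:3,:3]; t=W[:3,3]
    return K,D,M,t
def toworld(c,uv,z):
    K,D,M,t=cam(c); uv=np.array(uv,float).reshape(-1,1,2)
    n=cv2.undistortPoints(uv,K,D).reshape(-1,2); d=np.c_[n,np.ones(len(n))]@M; o=-M.T@t
    return o+d*((np.broadcast_to(z,len(n))-o[2])/d[:,2])[:,None]
def topix(c,P):
    K,D,M,t=cam(c); return cv2.projectPoints(np.array(P,float).reshape(-1,1,3),cv2.Rodrigues(M)[0],t,K,D)[0].reshape(-1,2)
def crop(tag,u0,v0,w,h,k,out):
    c=load(tag); im=c['pixels'][v0:v0+h,u0:u0+w,::-1]; cv2.imwrite(f'pics/{out}.png',cv2.resize(im,None,fx=k,fy=k,interpolation=cv2.INTER_CUBIC))
E
python3 - <<'E'
from h import *
for n in('scene','side'): 
    c=snap(n,n+'0'); K,D,M,t=cam(c); print(n,c['vfov'],-M.T@t,M[2])
s=robot.observe(); print(s)
a=load('scene0')['pixels'];b=load('side0')['pixels']
cv2.imwrite('pics/both.png',np.vstack([a,b])[:,:,::-1])
E
```

```text
scene 52.94013741817786 [1.11514078 0.2276988  1.03057723] [-0.48929766 -0.23479904 -0.839915  ]
side 46.57892717147226 [0.30031448 0.79288681 1.1691507 ] [ 0.20180013 -0.59699926 -0.77644613]
{'t': 0.1, 'joint_pos': array([ 1.22883028,  0.33384419,  0.03988278,  1.46615349, -0.01341268,
        1.3433105 , -0.05851923]), 'qd': array([-2.62500553e-04,  1.30227909e-04,  5.09693184e-05, -2.10244651e-03,
        1.26988232e-03, -1.53324264e-03, -1.06876820e-03]), 'joint_efforts': array([ 5.52581594e-03, -6.57804179e+01,  1.34066250e+00, -4.04701674e+01,
       -5.97078167e-02,  4.10734245e-02,  1.92493513e-05]), 'ee_pos': array([ 0.15611221, -0.63049591,  0.18786019]), 'tool_rot': array([-4.11313123e-04,  7.87509656e-01, -6.16301887e-01, -5.96688359e-04]), 'force': array([0.04048989, 1.01441726, 0.34307684]), 'wrist_torque': array([0.00994169, 0.0347424 , 0.03916055]), 'gripper_width': 0.9979352520086413}
```

View pics/scene0.png

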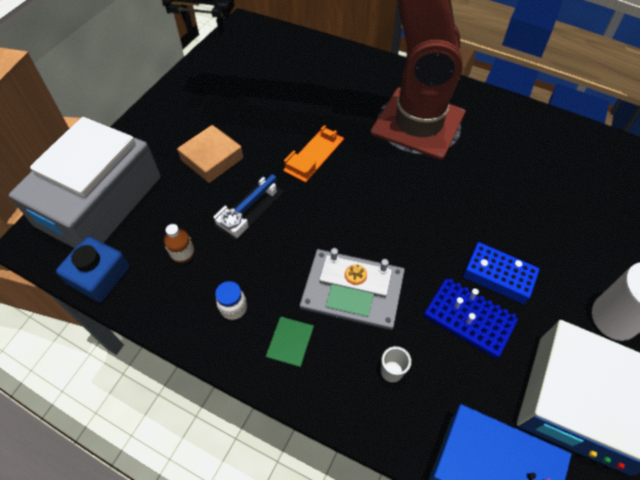

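View pics/side0.png

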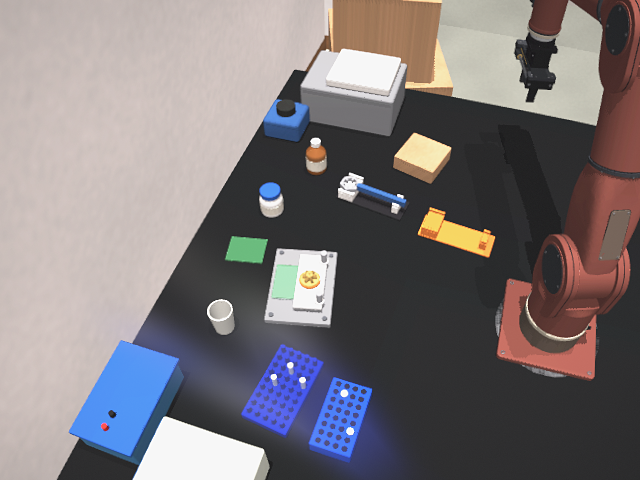

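The scene picture shows the blue spanner in its black/white cradle with its ring at about (230,218), the empty orange look-alike cradle at (313,153) and the press nut at (356,274). In the side picture the ring is at about (350,185), the look-alike at (457,235) and the nut at (310,280). The only blue-handled spanner is the one in the white-saddled cradle, and I'll check it in a close crop.

Run:
```python
from h import *
def cr(t,u,v,w,h,k): return cv2.resize(load(t)['pixels'][v:v+h,u:u+w,::-1],None,fx=k,fy=k,interpolation=cv2.INTER_CUBIC)
# scene: spanner (205,170,80x75)x5 ; press (300,240,110x90)... side the same
a=cr('scene0',205,170,80,60,5);b=cr('scene0',315,235,80,60,5)
d=cr('side0',330,165,80,60,5);e=cr('side0',270,245,80,60,5)
cv2.imwrite('pics/crop1.png',np.vstack([np.hstack([a,b]),np.hstack([d,e])]))
```

```text
(no output)
```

View pics/crop1.png

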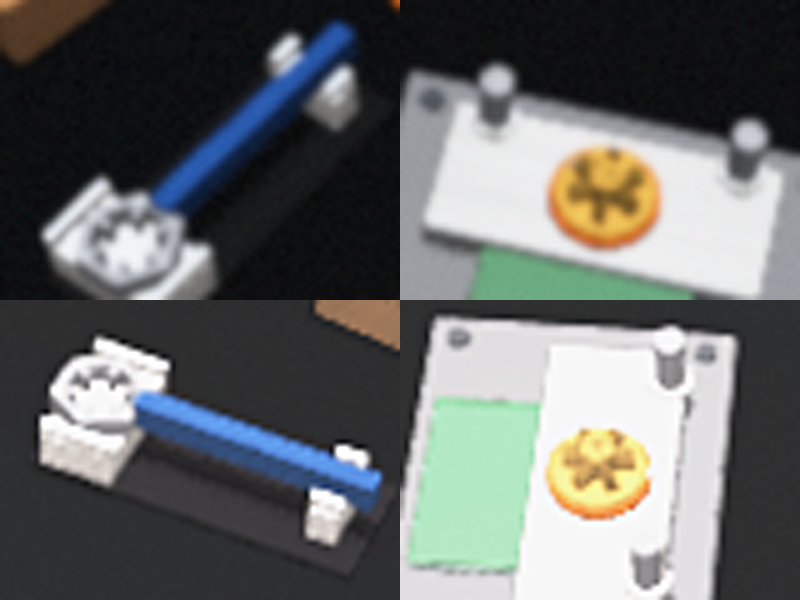

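Run:
```python
from h import *
np.set_printoptions(precision=4,suppress=True)
z=[.044,.050,.075,.075,.055]
a=toworld(load('scene0'),[(230.6,218),(273,176),(334.4,250.6),(385,261.6),(356.4,274)],z)
b=toworld(load('side0'),[(350.6,183),(405.6,201),(324,253),(320,294.6),(310,279)],z)
print(a);print(b);m=(a+b)/2
d=m[1]-m[0];print('handle len',np.hypot(*d[:2]),'yaw(+x sp)',np.degrees(np.arctan2(-d[1],-d[0])))
p=m[2]-m[3];print('posts',np.hypot(*p[:2]),'yaw',np.degrees(np.arctan2(-p[0],p[1])) )
y=np.arctan2(-p[0],p[1]);mid=(m[2]+m[3])/2;print('axis',mid[:2]+.03*np.array([np.cos(y),np.sin(y)]))
c=load('scene0');print(robot.capture('wrist')['hand_eye'])
```

```text
[[ 0.5864 -0.2933  0.044 ]
 [ 0.4226 -0.2636  0.05  ]
 [ 0.5732 -0.0098  0.075 ]
 [ 0.5475  0.1074  0.075 ]
 [ 0.5962  0.0584  0.055 ]]
[[ 0.5826 -0.2923  0.044 ]
 [ 0.4178 -0.2631  0.05  ]
 [ 0.5719 -0.0087  0.075 ]
 [ 0.5439  0.1116  0.075 ]
 [ 0.5856  0.0629  0.055 ]]
handle len 0.16694253924456348 yaw(+x sp) -10.175114488224864
posts 0.12175088065236822 yaw -167.27628731625657
axis [0.5299 0.0435]
[[ 1.     -0.0001  0.0002  0.0003]
 [ 0.0001  0.96    0.2799 -0.075 ]
 [-0.0002 -0.2799  0.96   -0.1969]
 [ 0.      0.      0.      1.    ]]
```

>>> send_rows --moves '[60,0.345,0.353,0,0,0,-24,60,0.345,0.353,0,0,0,-24,60,0.345,0.353,0,0,0,-24,60,0.345,0.353,0,0,0,-24,60,0.345,0.353,0,0,0,-24,60,0.345,0.353,0,0,0,-24,60,0.345,0.353,0,0,0,-24,60,0.345,0.353,0,0,0,-24,60,0.345,0.353,0,0,0,-24,60,0.345,0.353,0,0,0,-24,60,0.345,0.353,0,0,0,-24,60,0.345,0.353,0,0,0,-24,60,0.345,0.353,0,0,0,-24,60,0.345,0.353,0,0,0,-24,60,0.345,0.353,0,0,0,-24,60,0.345,0.353,0,0,0,-24,60,0.345,0.353,0,0,0,-24]' --force 50

```text
t: 1.57
ee_pos: [0.5001, -0.279, 0.1879]
tool_rot: [0.0, -0.641, 0.767, 0.0]
force: [-0.1, -0.1, -0.4]
gripper_width: 0.6
```

Run:
```python
from h import *
c=snap('wrist','w1'); print(c['s'])
print(topix(c,[(.5845,-.293,.044),(.42,-.2634,.05),(.501,-.278,.05)]))
```

```text
{'ee_pos': array([ 0.50013875, -0.27897458,  0.18790041]), 'tool_rot': array([ 2.01054823e-04, -6.41226781e-01,  7.67351280e-01,  4.34118383e-04])}
[[317.18867914 113.48968915]
 [317.60407693 307.18373071]
 [317.42085141 218.3876132 ]]
```

View pics/w1.png

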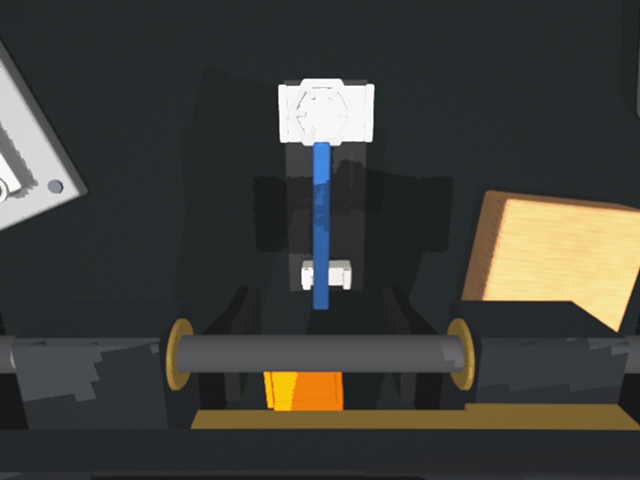

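The wrist view shows the ring at (323,112) and the handle end at (320,307), 3–6 px right of what I predicted. So the choice is right and needs only a correction of about 3–4 mm.

Run:
```python
from h import *
c=load('w1'); p=toworld(c,[(322.5,112),(321,230),(320.5,308)],[.044,.05,.05]); print(p)
d=p[2]-p[0]; print(np.hypot(*d[:2]),np.degrees(np.arctan2(d[1],d[0])))
u=d[:2]/np.hypot(*d[:2]); g=p[0][:2]+.092*u; print(g, g-c['s']['ee_pos'][:2])
q=c['s']['tool_rot'];print(R.from_quat([q[1],q[2],q[3],q[0]]).as_matrix()[:,0], np.degrees(np.arctan2(*R.from_quat([q[1],q[2],q[3],q[0]]).as_matrix()[1::-1,0])))
```

```text
[[ 0.58485868 -0.29740053  0.044     ]
 [ 0.49045095 -0.27919283  0.05      ]
 [ 0.41873932 -0.26584026  0.05      ]]
0.16909078444779962 169.24283301350764
[ 0.49447539 -0.28022902] [-0.00566336 -0.00125443]
[-1.77656350e-01 -9.84092207e-01 -8.65296019e-04] -100.23328236428969
```

>>> send_rows --moves '[60,-0.006,-0.001,-0.04,0,0,-0.5,60,-0.006,-0.001,-0.08,0,0,-0.5,60,-0.006,-0.001,-0.12,0,0,-0.5,60,-0.006,-0.001,-0.15,0,0,-0.5,60,-0.006,-0.001,-0.163,0,0,-0.5,60,-0.006,-0.001,-0.163,0,0,-0.5,10,-0.006,-0.001,-0.163,0,0,-0.5,5,-0.006,-0.001,-0.163,0,0,-0.5,0,-0.006,-0.001,-0.163,0,0,-0.5,0,-0.006,-0.001,-0.163,0,0,-0.5,0,-0.006,-0.001,-0.163,0,0,-0.5,0,-0.006,-0.001,-0.163,0,0,-0.5,0,-0.006,-0.001,-0.163,0,0,-0.5,0,-0.006,-0.001,-0.163,0,0,-0.5]' --force 50

```text
t: 2.78
ee_pos: [0.4944, -0.2798, 0.0252]
tool_rot: [0.0, -0.638, 0.77, 0.0]
force: [0.2, -0.1, 0.0]
gripper_width: 0.079
```

>>> send_rows --moves '[0,0,0,0,0,0,0,0,0,0,0,0,0,0,0,0,0,0,0,0,0,0,0,0,0.01,0,0,0,0,0,0,0.03,0,0,0,0,0,0,0.06,0,0,0,0,0,0,0.09,0,0,0,0,0,0,0.09,0,0,0]'

```text
t: 3.45
ee_pos: [0.4976, -0.2813, 0.1221]
tool_rot: [0.002, -0.638, 0.77, -0.004]
force: [0.8, -0.7, -0.1]
gripper_width: 0.005
```

Run:
```python
from h import *
c=snap('wrist','w2'); s=robot.observe(); print(s['gripper_width'],s['force'],s['wrist_torque'],s['ee_pos'])
```

```text
0.003783626355423691 [-0.31736942  0.44190608 -0.94441527] [ 0.0211649   0.03636249 -0.03492305] [ 0.49661852 -0.28091172  0.11941359]
```

View pics/w2.png

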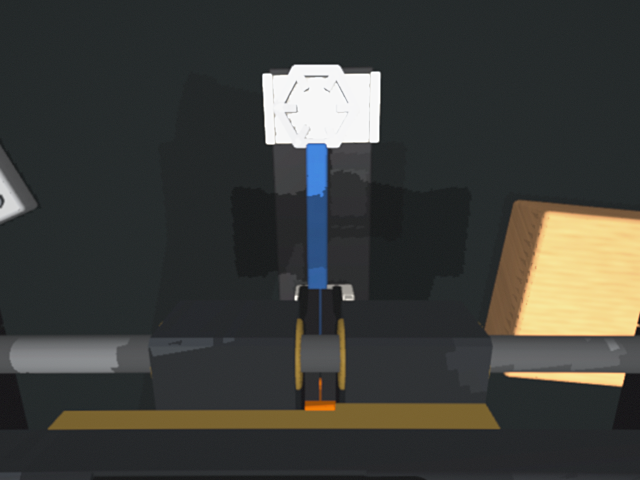

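The fingers shut fully (width about 0) and the spanner still lies in its cradle, with its ring at (316,105), so the grasp missed. I'll check the heights.

Run:
```python
from h import *
np.set_printoptions(precision=4,suppress=True)
c=snap('wrist','w3'); e=np.array(c['s']['ee_pos']); print('TCP pix',topix(c,[e,e+[0,0,.019]]), e)
q=c['s']['tool_rot'];print(R.from_quat([q[1],q[2],q[3],q[0]]).as_matrix())
def tri(obs):
    A=[];b=[]
    for t,uv in obs:
        p=toworld(load(t),[uv],0)[0];p2=toworld(load(t),[uv],.1)[0];d=(p2-p)/np.linalg.norm(p2-p);P=np.eye(3)-np.outer(d,d);A.append(P);b.append(P@p)
    x=np.linalg.lstsq(np.vstack(A),np.hstack(b),rcond=None)[0];return x,np.linalg.norm(np.vstack(A)@x-np.hstack(b))
print('ring',tri([('scene0',(230.6,218)),('side0',(350.6,183)),('w1',(322.5,112))]))
print('end',tri([('scene0',(273,176)),('side0',(405.6,201)),('w1',(320.5,308))]))
s1=snap('side','side1'); s2=snap('scene','scene1')
print(topix(s1,[e]),topix(s2,[e]))
a=[]
for c in(s1,s2):
    u,v=topix(c,[e])[0].astype(int); im=c['pixels'][v-50:v+50,u-65:u+65,::-1]; a.append(cv2.resize(im,(400,308),interpolation=cv2.INTER_CUBIC))
cv2.imwrite('pics/c3.png',np.hstack(a))
```

```text
TCP pix [[317.8727 277.3771]
 [317.7493 291.4446]] [ 0.4966 -0.2809  0.1194]
[[-0.186  -0.9825  0.006 ]
 [-0.9825  0.186  -0.0024]
 [ 0.0012 -0.0064 -1.    ]]
ring (array([ 0.5842, -0.2968,  0.039 ]), np.float64(0.0014879802815074103))
end (array([ 0.4183, -0.2659,  0.0463]), np.float64(0.0018830171755479807))
[[380.7526 172.5888]] [[249.718  175.7165]]
```

View pics/c3.png

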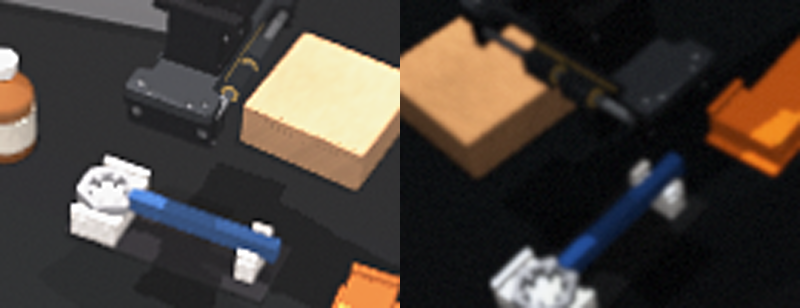

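Run:
```python
from h import *
def cr(t,u,v,w,h):
    im=load(t)['pixels'][v:v+h,u:u+w,::-1]/255.; im=(np.clip(im*1.0,0,1)**.4*255).astype(np.uint8); return cv2.resize(im,(400,300),interpolation=cv2.INTER_CUBIC)
cv2.imwrite('pics/c4.png',np.vstack([np.hstack([cr('w2',240,250,160,120),cr('w1',200,230,240,180)]),np.hstack([cr('side1',320,125,120,90),cr('scene1',195,130,120,90)])]))
```

```text
(no output)
```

View pics/c4.png

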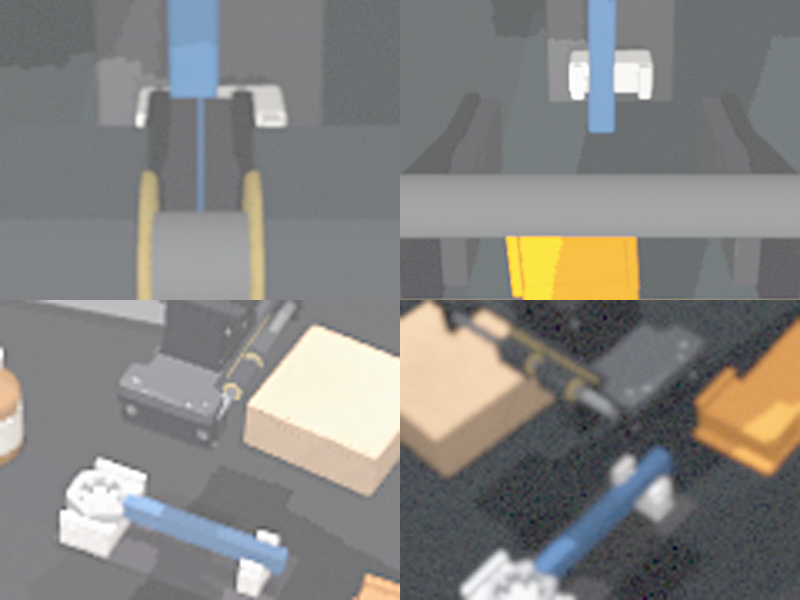

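The enlarged crop shows the shut finger tips at about (320,286) in w2. In w1, at 60 % open, the inner edges are at about u=259 and 382, v=287. I'll compare that with where the TCP should project.

Run:
```python
from h import *
np.set_printoptions(precision=4,suppress=True)
c=load('w2');K=cam(c)[0];print('f',K[0,0],c['cx'],c['cy'],c['k1'])
def tool(c,p):
    q=c['s']['tool_rot'];return topix(c,np.array(p)@R.from_quat([q[1],q[2],q[3],q[0]]).as_matrix().T+c['s']['ee_pos'])
for z in(0,-.019,-.03,-.05): print(z,tool(c,[(0,-.0095,z),(0,0,z),(0,.0095,z)]).tolist(), 'w1',tool(load('w1'),[(-.026,-.0095,z),(.026,-.0095,z)]).tolist())
```

```text
f 402.8996570276175 319.84789469780424 244.40918671375826 0.012952334492728469
0 [[317.8452913462138, 260.08438799340564], [317.8715947616171, 277.37875774274187], [317.89715479981516, 294.24555288730323]] w1 [[267.35873764086705, 260.07326489503856], [368.3835015520188, 260.05407050587377]]
-0.019 [[317.6680016723868, 272.9169199002505], [317.69916359587415, 291.6815969590584], [317.72936667405537, 309.94108509505]] w1 [[262.30816447919443, 272.9101563876624], [373.0831641186544, 272.8873188756495]]
-0.03 [[317.5487686657261, 281.5453011249456], [317.58341676979586, 301.28018424215674], [317.616941056655, 320.45489397385836]] w1 [[258.9111092702208, 281.54234451188], [376.2440931544159, 281.5168318929367]]
-0.05 [[317.2913745160958, 300.1665858097697], [317.334140901215, 321.94548016760905], [317.37536886188076, 343.0383580985786]] w1 [[251.57657424549046, 300.17449289548574], [383.0685223345085, 300.14255470294904]]
```

The finger tips appear about 30 mm higher than the stated TCP. That explains the miss, since the fingers closed above the handle. I'll go lower in steps and watch the force.

>>> send_rows --moves '[60,-0.002,0.001,0,0,0,0,60,-0.002,0.001,0,0,0,0,60,-0.002,0.001,0,0,0,0,60,-0.002,0.001,-0.04,0,0,0,60,-0.002,0.001,-0.07,0,0,0,60,-0.002,0.001,-0.09,0,0,0,60,-0.002,0.001,-0.1,0,0,0,60,-0.002,0.001,-0.105,0,0,0,60,-0.002,0.001,-0.109,0,0,0,60,-0.002,0.001,-0.109,0,0,0,60,-0.002,0.001,-0.109,0,0,0]' --force 20

```text
t: 4.57
ee_pos: [0.4927, -0.279, 0.0068]
tool_rot: [0.0, -0.638, 0.77, -0.0]
force: [-0.1, -0.3, 0.5]
gripper_width: 0.594
```

>>> send_rows --moves '[5,0,0,0,0,0,0,5,0,0,0,0,0,0,5,0,0,0,0,0,0,5,0,0,0,0,0,0,5,0,0,0,0,0,0,5,0,0,0,0,0,0,5,0,0,0,0,0,0,5,0,0,0,0,0,0,5,0,0,0,0,0,0]'

```text
t: 5.32
ee_pos: [0.4927, -0.279, 0.0069]
tool_rot: [0.0, -0.638, 0.77, -0.0]
force: [1.3, 0.4, 1.6]
gripper_width: 0.157
```

>>> send_rows --moves '[40,0,0,0,0,0,0,40,0,0,0,0,0,0,40,0,0,0,0,0,0,40,0,0,-0.003,0,0,0,40,0,0,-0.006,0,0,0,40,0,0,-0.008,0,0,0,40,0,0,-0.008,0,0,0,5,0,0,-0.008,0,0,0,5,0,0,-0.008,0,0,0,5,0,0,-0.008,0,0,0,5,0,0,-0.008,0,0,0,5,0,0,-0.008,0,0,0,5,0,0,-0.008,0,0,0,5,0,0,-0.008,0,0,0,5,0,0,-0.008,0,0,0]' --force 50

```text
t: 6.57
ee_pos: [0.4928, -0.279, -0.001]
tool_rot: [0.0, -0.638, 0.77, -0.0]
force: [-0.3, 0.0, 0.9]
gripper_width: 0.159
```

>>> send_rows --moves '[0,0,0,0.01,0,0,0,0,0,0,0.03,0,0,0,0,0,0,0.05,0,0,0,0,0,0,0.07,0,0,0,0,0,0,0.09,0,0,0,0,0,0,0.1,0,0,0,0,0,0,0.1,0,0,0,0,0,0,0.1,0,0,0]'

```text
t: 7.23
ee_pos: [0.4927, -0.279, 0.099]
tool_rot: [0.001, -0.638, 0.77, -0.0]
force: [0.6, -0.2, -2.4]
gripper_width: 0.156
```

Run:
```python
from h import *
np.set_printoptions(precision=4,suppress=True)
s=robot.observe(); print({k:s[k] for k in('t','ee_pos','tool_rot','force','wrist_torque','gripper_width')})
snap('wrist','w4');
```

```text
{'t': 7.2333, 'ee_pos': array([ 0.4927, -0.279 ,  0.099 ]), 'tool_rot': array([ 0.0005, -0.638 ,  0.77  , -0.0004]), 'force': array([ 0.5551, -0.199 , -2.4182]), 'wrist_torque': array([0.0913, 0.0887, 0.0503]), 'gripper_width': 0.1555089228579515}
```

Gripped: the width is 13.6 mm and the force fell by about 2 N, which matches the spanner's weight. Next I move it beside the nut and look.

>>> send_rows --moves '[0,0.001,0.04,0,0,0,0,0,0.001,0.08,0,0,0,0,0,0.002,0.12,0,0,0,0,0,0.002,0.16,0,0,0,0,0,0.002,0.2,0,0,0,0,0,0.003,0.24,0,0,0,0,0,0.003,0.265,0,0,0,0,0,0.003,0.279,0,0,0,0,0,0.003,0.279,0,0,0,0,0,0.003,0.279,0,0,0,0,0,0.003,0.279,0,0,0,0]'

```text
t: 8.2
ee_pos: [0.4946, -0.001, 0.0971]
tool_rot: [-0.001, -0.638, 0.77, 0.001]
force: [0.2, 0.2, -1.2]
gripper_width: 0.154
```

Run:
```python
from h import *
c=snap('wrist','w5'); print(c['s'])
print(topix(c,[(.588,.057,.064),(.588,-.018,.144)]))
u,v=topix(c,[(.588,.02,.08)])[0].astype(int); v0=max(0,v-100);u0=max(0,u-150);print(u0,v0)
crop('w5',u0,v0,260,195,3,'c5')
```

```text
{'ee_pos': array([ 0.49456237, -0.00100345,  0.09709344]), 'tool_rot': array([-5.28553561e-04, -6.37575109e-01,  7.70387621e-01,  7.83995357e-04])}
[[180.58521754 115.66921825]
 [314.58737282  67.0954915 ]]
91 0
```

View pics/c5.png

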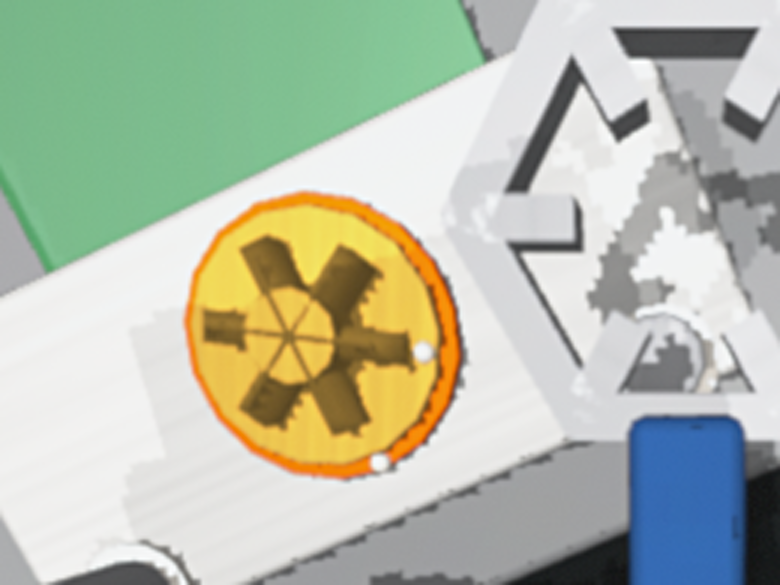

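The crop (offset 91,0, scale 3) shows the nut centre at about (290,338) and the six lobe tips at (260,245), (365,260), (410,350), (345,425), (255,415) and (205,327). The collar dot is at (380,462), a dot on the nut flange at (423,352), and the held ring's centre at about (687,220).

Run:
```python
from h import *
np.set_printoptions(precision=4,suppress=True)
c=load('w5'); f=lambda L:[(91+x/3,y/3) for x,y in L]
tips=toworld(c,f([(260,245),(365,260),(410,350),(345,425),(255,415),(205,327)]),.053)
ctr=tips.mean(0); d=tips-ctr; a=np.degrees(np.arctan2(d[:,1],d[:,0])); print(ctr,np.hypot(d[:,0],d[:,1]),a,a%60)
print('top',toworld(c,f([(290,338)]),.064),'flange',toworld(c,f([(315,331)]),.048))
dots=toworld(c,f([(423,352),(380,462)]),[.048,.044])-ctr; print('dots',np.hypot(dots[:,0],dots[:,1]),np.degrees(np.arctan2(dots[:,1],dots[:,0])))
e=np.array(c['s']['ee_pos']); r=toworld(c,f([(687,220)]),e[2]+.045)[0]; h=toworld(c,f([(688,430)]),e[2]+.051)[0]
print('ring',r,r-e,np.hypot(*(r-e)[:2]),np.degrees(np.arctan2(*(r-e)[1::-1])),'hdl',h,np.degrees(np.arctan2(*(r-h)[1::-1])),np.hypot(*(r-h)[:2]))
p=toworld(c,f([(140,570)]),.075);print('post',p)
```

```text
[0.5891 0.053  0.053 ] [0.0178 0.0183 0.0195 0.0169 0.018  0.019 ] [  12.8654  -51.9284 -106.9664 -170.367   130.6527   73.3965] [12.8654  8.0716 13.0336  9.633  10.6527 13.3965]
top [[0.5888 0.0528 0.064 ]] flange [[0.5905 0.0525 0.048 ]]
dots [0.0209 0.0254] [-107.2582 -167.8414]
ring [ 0.5859 -0.0195  0.1421] [ 0.0914 -0.0185  0.045 ] 0.09322372478411292 -11.440857996917856 hdl [ 0.5629 -0.0152  0.1481] -10.496631136438983 0.023378210474511982
post [[0.5543 0.0873 0.075 ]]
```

>>> send_rows --moves '[0,0.001,0.01,0,0,0,6,0,0.002,0.02,0,0,0,12,0,0.003,0.03,0,0,0,18,0,0.003,0.035,0,0,0,22.9,0,0.003,0.035,-0.02,0,0,22.9,0,0.003,0.035,-0.04,0,0,22.9,0,0.003,0.035,-0.054,0,0,22.9,0,0.003,0.035,-0.058,0,0,22.9,0,0.003,0.035,-0.058,0,0,22.9,0,0.003,0.035,-0.058,0,0,22.9]'

```text
t: 9.08
ee_pos: [0.498, 0.0331, 0.0397]
tool_rot: [0.0, 0.777, -0.629, -0.001]
force: [1.6, 0.3, -1.6]
gripper_width: 0.155
```

Run:
```python
from h import *
c=snap('wrist','w6'); print(c['s'],robot.observe()['force'])
u,v=topix(c,[(.589,.053,.075)])[0].astype(int); print(u,v)
u0,v0=u-80,max(0,v-60);print(u0,v0); crop('w6',u0,v0,160,120,5,'c6')
```

```text
{'ee_pos': array([0.49803344, 0.03308006, 0.03967239]), 'tool_rot': array([ 4.66970088e-04,  7.77197107e-01, -6.29256789e-01, -5.76284567e-04])} [ 0.06254559  0.38648655 -1.67840799]
317 76
237 16
```

View pics/c6.png

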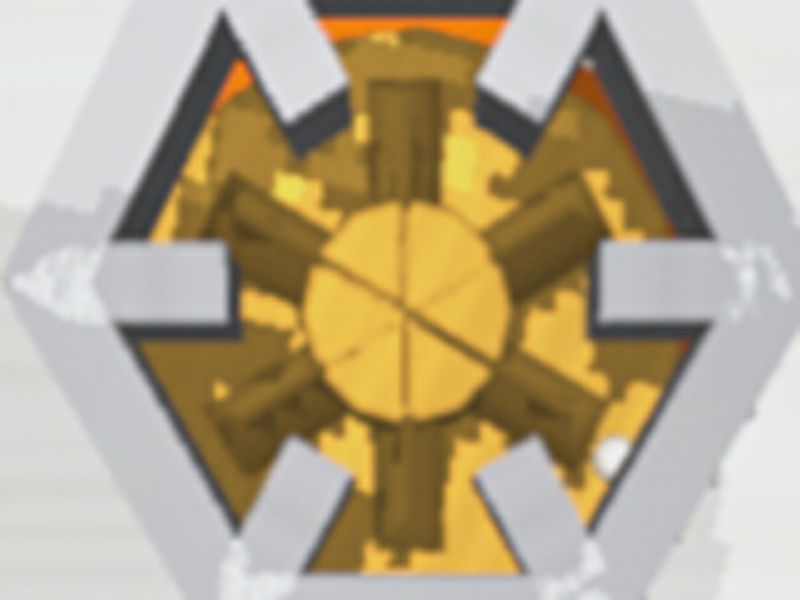

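The ring sits over the nut with the lobes in the gaps. In crop pixels the ring centre is (413,281) and the nut top is (406,310). I'll work out the residual offset.

Run:
```python
from h import *
np.set_printoptions(precision=4,suppress=True)
c=load('w6'); f=lambda L:[(237+x/5,16+y/5) for x,y in L]
e=np.array(c['s']['ee_pos'])
r=toworld(c,f([(413,281)]),e[2]+.045)[0]; n=toworld(c,f([(406,310)]),.064)[0]; t=toworld(c,f([(230,283),(600,283)]),e[2]+.045)
print('ring',r,'nut',n,'need',n-r, 'tooth dist',np.linalg.norm(t[0]-t[1]))
d=t[1]-t[0];print('spanner +x',np.degrees(np.arctan2(d[1],d[0]))+90)
l=toworld(c,f([(408,80),(410,545)]),.057);d=l[0]-l[1];print('lobe',np.degrees(np.arctan2(d[1],d[0])),l.mean(0)); print('ring-tcp',r-e)
```

```text
ring [0.5893 0.0522 0.0847] nut [0.5895 0.0528 0.064 ] need [ 0.0002  0.0006 -0.0207] tooth dist 0.025766202965858267
spanner +x 12.004815019574764
lobe 12.228228460722208 [0.5896 0.0526 0.057 ]
ring-tcp [0.0913 0.0191 0.045 ]
```

>>> send_rows --moves '[0,0,0.0005,-0.004,0,0,0,0,0,0.0005,-0.008,0,0,0,0,0,0.0005,-0.012,0,0,0,0,0,0.0005,-0.016,0,0,0,0,0,0.0005,-0.019,0,0,0,0,0,0.0005,-0.021,0,0,0,0,0,0.0005,-0.0225,0,0,0,0,0,0.0005,-0.0225,0,0,0,0,0,0.0005,-0.0225,0,0,0]'

```text
t: 9.88
ee_pos: [0.4984, 0.0338, 0.0176]
tool_rot: [0.0, 0.777, -0.629, -0.0]
force: [0.6, 0.6, -1.6]
gripper_width: 0.159
```

```bash
cat >> h.py <<'E'
AX=np.array([.5895,.0527])
def st():
    s=robot.observe(); q=s['tool_rot']; m=R.from_quat([q[1],q[2],q[3],q[0]]).as_matrix(); psi=(np.degrees(np.arctan2(m[1,0],m[0,0]))+90-.1+180)%360-180
    r=s['ee_pos'][:2]-AX; F=s['force']; T=r[0]*F[1]-r[1]*F[0]+s['wrist_torque'][2]
    print('t %.2f ee %s psi %.2f F %s Mz %.2f T_axis %.2f rad %.4f w %.3f'%(s['t'],np.round(s['ee_pos'],4),psi,np.round(F,2),s['wrist_torque'][2],T,np.hypot(*r),s['gripper_width'])); return s,psi,T
def arc(dpsis,r=.0932,off=.6,ax=AX):
    # off: offset angle = psi - off
    s,psi,T=st()
    for d in dpsis:
        a=np.radians(psi+d-off); p=ax-r*np.array([np.cos(a),np.sin(a)])-s['ee_pos'][:2]; print('%.1f: %.4f %.4f'%(d,*p))
E
python3 - <<'E'
from h import *
arc([0,-5,-10,-15,-20,-25,-30,-35,-40,-45])
E
```

```text
t 9.88 ee [0.4984 0.0338 0.0176] psi 11.93 F [ 0.63  0.61 -1.55] Mz 0.03 T_axis -0.01 rad 0.0930 w 0.159
0.0: -0.0003 0.0006
-5.0: -0.0016 0.0086
-10.0: -0.0021 0.0167
-15.0: -0.0019 0.0248
-20.0: -0.0011 0.0329
-25.0: 0.0005 0.0409
-30.0: 0.0028 0.0487
-35.0: 0.0057 0.0563
-40.0: 0.0093 0.0636
-45.0: 0.0135 0.0705
```

>>> send_rows --moves '[0,-0.0006,0.004,-0.0005,0,0,-2.5,0,-0.0015,0.0081,-0.0005,0,0,-5,0,-0.0018,0.012,-0.0005,0,0,-7.5,0,-0.002,0.0162,-0.0005,0,0,-10,0,-0.002,0.02,-0.0005,0,0,-12.5,0,-0.0018,0.0243,-0.0005,0,0,-15,0,-0.0015,0.0284,-0.0005,0,0,-17.5,0,-0.001,0.0324,-0.0005,0,0,-20,0,-0.0003,0.0364,-0.0005,0,0,-22.5,0,0.0006,0.0404,-0.0005,0,0,-25,0,0.0017,0.0443,-0.0005,0,0,-27.5,0,0.0029,0.0482,-0.0005,0,0,-30,0,0.0043,0.052,-0.0005,0,0,-32.5,0,0.0058,0.0558,-0.0005,0,0,-35,0,0.0075,0.0595,-0.0005,0,0,-37.5,0,0.0094,0.0631,-0.0005,0,0,-40,0,0.0114,0.0666,-0.0005,0,0,-42.5,0,0.0136,0.07,-0.0005,0,0,-45,0,0.0136,0.07,-0.0005,0,0,-45]'

```text
t: 11.47
ee_pos: [0.5112, 0.105, 0.017]
tool_rot: [-0.001, -0.477, 0.879, 0.001]
force: [-4.8, 2.1, -0.1]
gripper_width: 0.153
```

Run:
```python
from h import *
c=snap('wrist','w7'); st()
u,v=topix(c,[(.5895,.0527,.055)])[0].astype(int); print(u,v)
u0,v0=u-80,max(0,v-60);print(u0,v0); crop('w7',u0,v0,160,120,5,'c7')
```

```text
t 11.52 ee [0.511  0.1046 0.0169] psi -32.96 F [-5.02  1.73  0.09] Mz 0.15 T_axis 0.27 rad 0.0941 w 0.157
319 74
239 14
```

View pics/c7.png

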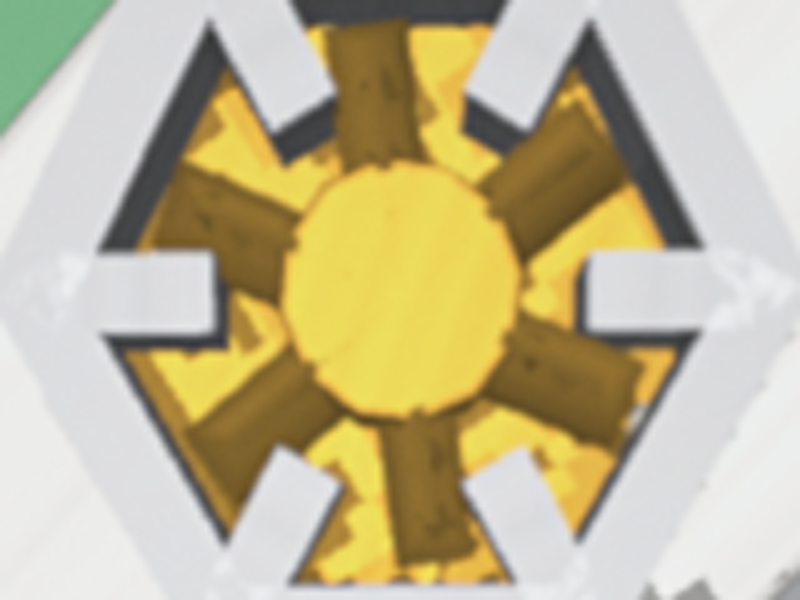

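The lobes sit about 5° behind the gap centres (crop (437,560) and (370,20)). So the spanner is fully engaged and driving, the nut has turned about 40°, and the drag is 0.27 Nm. Next I lift and re-index by +60°.

Run:
```python
from h import *
arc([0,5,12,19,26,33,40,47,54,60,65],off=.3)
```

```text
t 11.52 ee [0.511  0.1046 0.0169] psi -32.96 F [-5.02  1.73  0.09] Mz 0.15 T_axis 0.27 rad 0.0941 w 0.157
0.0: 0.0006 -0.0008
5.0: -0.0036 -0.0078
12.0: -0.0083 -0.0181
19.0: -0.0118 -0.0289
26.0: -0.0139 -0.0401
33.0: -0.0147 -0.0515
40.0: -0.0140 -0.0628
47.0: -0.0120 -0.0740
54.0: -0.0086 -0.0849
60.0: -0.0047 -0.0938
65.0: -0.0007 -0.1009
```

>>> send_rows --moves '[0,-0.0015,-0.0043,0,0,0,2.5,0,-0.0036,-0.0078,0,0,0,5,0,-0.0036,-0.0078,0,0,0,5,0,-0.0036,-0.0078,0.008,0,0,5,0,-0.0036,-0.0078,0.016,0,0,5,0,-0.0036,-0.0078,0.025,0,0,5,0,-0.0036,-0.0078,0.025,0,0,5,0,-0.0083,-0.0181,0.025,0,0,12,0,-0.0118,-0.0289,0.025,0,0,19,0,-0.0139,-0.0401,0.025,0,0,26,0,-0.0147,-0.0515,0.025,0,0,33,0,-0.014,-0.0628,0.025,0,0,40,0,-0.012,-0.074,0.025,0,0,47,0,-0.0086,-0.0849,0.025,0,0,54,0,-0.0047,-0.0938,0.025,0,0,60,0,-0.0007,-0.1009,0.025,0,0,65,0,-0.0007,-0.1009,0.025,0,0,65,0,-0.0007,-0.1009,0.025,0,0,65]'

```text
t: 13.02
ee_pos: [0.5104, 0.0034, 0.0421]
tool_rot: [0.001, 0.874, -0.486, -0.0]
force: [-0.4, 1.3, -1.0]
gripper_width: 0.153
```

Run:
```python
from h import *
c=snap('wrist','w8'); st()
u,v=topix(c,[(.5895,.0527,.075)])[0].astype(int); print(u,v)
u0,v0=u-80,max(0,v-60);print(u0,v0); crop('w8',u0,v0,160,120,5,'c8')
```

```text
t 13.07 ee [0.5103 0.004  0.0421] psi 31.84 F [-0.11  0.96 -1.21] Mz 0.01 T_axis -0.08 rad 0.0930 w 0.157
320 76
240 16
```

View pics/c8.png

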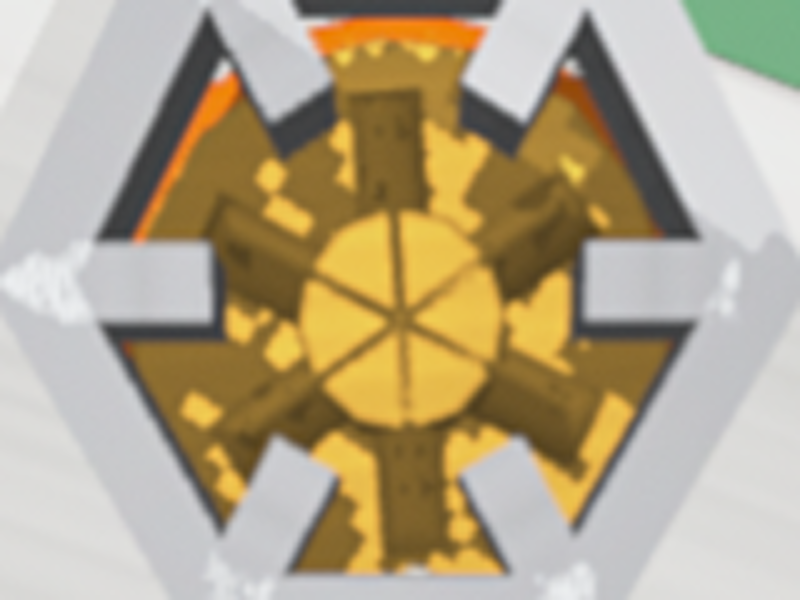

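The ring centre is at crop (398,282), the nut top at (400,318) and the lobe axis runs (388,90)–(413,555), so it is slightly off in angle.

Run:
```python
from h import *
np.set_printoptions(precision=4,suppress=True)
c=load('w8'); f=lambda L:[(240+x/5,16+y/5) for x,y in L]
e=np.array(c['s']['ee_pos'])
r=toworld(c,f([(398,282)]),e[2]+.045)[0]; n=toworld(c,f([(400,318)]),.064)[0]; t=toworld(c,f([(212,283),(583,283)]),e[2]+.045)
d=t[1]-t[0];print('need',n-r,'ring-tcp',r-e,'sp',np.degrees(np.arctan2(d[1],d[0]))+90)
l=toworld(c,f([(388,90),(413,555)]),.057);d=l[0]-l[1];print('lobe',np.degrees(np.arctan2(d[1],d[0])),l.mean(0))
arc([0,2.5],off=.1)
```

```text
need [ 0.0001 -0.0001 -0.0231] ring-tcp [0.0789 0.0496 0.045 ] sp 31.907671809252832
lobe 35.230666134689926 [0.5894 0.0527 0.057 ]
t 13.07 ee [0.5103 0.004  0.0421] psi 31.84 F [-0.11  0.96 -1.21] Mz 0.01 T_axis -0.08 rad 0.0930 w 0.157
0.0: -0.0000 -0.0003
2.5: 0.0022 -0.0037
```

>>> send_rows --moves '[0,0.0023,-0.0036,0,0,0,2.6,0,0.0023,-0.0036,0,0,0,2.6,0,0.0023,-0.0036,-0.004,0,0,2.6,0,0.0023,-0.0036,-0.008,0,0,2.6,0,0.0023,-0.0036,-0.012,0,0,2.6,0,0.0023,-0.0036,-0.016,0,0,2.6,0,0.0023,-0.0036,-0.02,0,0,2.6,0,0.0023,-0.0036,-0.023,0,0,2.6,0,0.0023,-0.0036,-0.025,0,0,2.6,0,0.0023,-0.0036,-0.025,0,0,2.6]'

```text
t: 13.9
ee_pos: [0.5124, 0.0004, 0.0167]
tool_rot: [0.001, 0.885, -0.465, -0.0]
force: [-0.1, -1.4, 1.2]
gripper_width: 0.155
```

Run:
```python
from h import *
arc([0,-2.5,-5,-7.5,-10,-12.5,-15,-17.5,-20],off=.2)
```

```text
t 13.90 ee [5.124e-01 4.000e-04 1.670e-02] psi 34.43 F [-0.08 -1.38  1.21] Mz 0.04 T_axis 0.14 rad 0.0932 w 0.155
0.0: 0.0001 -0.0001
-2.5: -0.0021 0.0033
-5.0: -0.0042 0.0068
-7.5: -0.0061 0.0104
-10.0: -0.0079 0.0141
-12.5: -0.0094 0.0178
-15.0: -0.0109 0.0217
-17.5: -0.0121 0.0255
-20.0: -0.0132 0.0294
```

Seated: z is where it should be, and the weight is now on the flange. Swinging 20° clockwise.

>>> send_rows --moves '[0,-0.0021,0.0033,0,0,0,-2.5,0,-0.0042,0.0068,0,0,0,-5,0,-0.0061,0.0104,0,0,0,-7.5,0,-0.0079,0.0141,0,0,0,-10,0,-0.0094,0.0178,0,0,0,-12.5,0,-0.0109,0.0217,0,0,0,-15,0,-0.0121,0.0255,0,0,0,-17.5,0,-0.0132,0.0294,0,0,0,-20,0,-0.0132,0.0294,0,0,0,-20,0,-0.0132,0.0294,0,0,0,-20]'

```text
t: 14.73
ee_pos: [0.4993, 0.0294, 0.0169]
tool_rot: [0.001, 0.791, -0.611, -0.0]
force: [-1.0, -2.6, 0.1]
gripper_width: 0.154
```

Run:
```python
from h import *
arc([0,-2,-4,-6,-8,-10],off=.2)
```

```text
t 14.73 ee [0.4993 0.0294 0.0169] psi 14.50 F [-1.   -2.61  0.06] Mz 0.07 T_axis 0.29 rad 0.0932 w 0.154
0.0: -0.0001 0.0003
-2.0: -0.0008 0.0035
-4.0: -0.0015 0.0067
-6.0: -0.0020 0.0099
-8.0: -0.0024 0.0131
-10.0: -0.0027 0.0164
```

>>> send_rows --moves '[0,-0.0008,0.0034,0,0,0,-2,0,-0.0015,0.0066,0,0,0,-4,0,-0.002,0.0098,0,0,0,-6,0,-0.002,0.0098,0,0,0,-6,0,-0.002,0.0098,0,0,0,-6]'

```text
t: 15.15
ee_pos: [0.4973, 0.0388, 0.0169]
tool_rot: [0.001, 0.759, -0.651, -0.0]
force: [-2.2, -1.1, 1.0]
gripper_width: 0.156
```

Run:
```python
from h import *
arc([0,-2,-4,-6,-8,-10],off=.2)
```

```text
t 15.15 ee [0.4973 0.0388 0.0169] psi 8.62 F [-2.23 -1.08  1.03] Mz 0.09 T_axis 0.16 rad 0.0933 w 0.156
0.0: 0.0000 0.0003
-2.0: -0.0004 0.0035
-4.0: -0.0007 0.0067
-6.0: -0.0009 0.0100
-8.0: -0.0010 0.0132
-10.0: -0.0009 0.0165
```

>>> send_rows --moves '[0,-0.0004,0.0034,0,0,0,-2,0,-0.0007,0.0066,0,0,0,-4,0,-0.0009,0.0099,0,0,0,-6,0,-0.0009,0.0099,0,0,0,-6,0,-0.0009,0.0099,0,0,0,-6]'

```text
t: 15.57
ee_pos: [0.4962, 0.0483, 0.0169]
tool_rot: [0.002, 0.724, -0.689, -0.0]
force: [-3.0, -1.5, -0.0]
gripper_width: 0.151
```

Run:
```python
from h import *
arc([0,-2,-4,-6,-8,-10],off=.2)
```

```text
t 15.57 ee [0.4962 0.0483 0.0169] psi 2.74 F [-2.98 -1.48 -0.02] Mz 0.17 T_axis 0.30 rad 0.0934 w 0.151
0.0: 0.0002 0.0003
-2.0: 0.0001 0.0035
-4.0: 0.0001 0.0068
-6.0: 0.0002 0.0100
-8.0: 0.0005 0.0133
-10.0: 0.0009 0.0165
```

>>> send_rows --moves '[0,0.0001,0.0034,0,0,0,-2,0,0.0001,0.0066,0,0,0,-4,0,0.0002,0.0099,0,0,0,-6,0,0.0002,0.0099,0,0,0,-6,0,0.0002,0.0099,0,0,0,-6]'

```text
t: 15.98
ee_pos: [0.4961, 0.0569, 0.0167]
tool_rot: [-0.002, -0.688, 0.726, 0.0]
force: [-4.0, -5.9, 2.4]
gripper_width: 0.152
```

Run:
```python
from h import *
arc([0,-2,-4,-6,-8,-10],off=.2)
```

```text
t 15.98 ee [0.4961 0.0569 0.0167] psi -3.14 F [-3.96 -5.9   2.43] Mz 0.53 T_axis 1.10 rad 0.0935 w 0.152
0.0: 0.0004 0.0013
-2.0: 0.0007 0.0045
-4.0: 0.0010 0.0077
-6.0: 0.0015 0.0110
-8.0: 0.0021 0.0142
-10.0: 0.0028 0.0173
```

Torque has risen to 1.1 Nm, so the nut is home. A little more pull.

>>> send_rows --moves '[0,0.0004,0.003,0,0,0,-1.5,0,0.0007,0.005,0,0,0,-2.5,0,0.0007,0.005,0,0,0,-2.5,0,0.0007,0.005,0,0,0,-2.5]'

```text
t: 16.32
ee_pos: [0.4961, 0.06, 0.0165]
tool_rot: [-0.004, -0.673, 0.74, 0.0]
force: [-2.8, -6.8, 2.9]
gripper_width: 0.154
```

Run:
```python
from h import *
arc([0,-2,5,8],off=.2); c=snap('wrist','w9'); st()
```

```text
t 16.32 ee [0.4961 0.06   0.0165] psi -5.52 F [-2.84 -6.78  2.87] Mz 0.72 T_axis 1.38 rad 0.0936 w 0.154
0.0: 0.0006 0.0019
-2.0: 0.0010 0.0052
5.0: 0.0002 -0.0062
8.0: 0.0002 -0.0111
t 16.37 ee [0.4961 0.06   0.0165] psi -5.52 F [-4.38 -6.72  2.69] Mz 0.68 T_axis 1.34 rad 0.0936 w 0.158
```

>>> send_rows --moves '[0,0.0005,0.0035,0,0,0,-1.5,0,0.0008,0.006,0,0,0,-2.3,0,0.0008,0.006,0,0,0,-2.3,0,0.0008,0.006,0,0,0,-2.3]'

```text
t: 16.7
ee_pos: [0.4963, 0.0633, 0.0163]
tool_rot: [-0.005, -0.659, 0.753, -0.0]
force: [-4.7, -8.2, 3.1]
gripper_width: 0.157
```

Run:
```python
from h import *
c=snap('wrist','w10'); arc([0,5,7,9],off=.2);
```

```text
t 16.75 ee [0.4963 0.0633 0.0163] psi -7.72 F [-4.63 -8.62  3.9 ] Mz 0.77 T_axis 1.62 rad 0.0938 w 0.160
0.0: 0.0009 0.0022
5.0: 0.0001 -0.0059
7.0: 0.0000 -0.0091
9.0: 0.0000 -0.0124
```

Run:
```python
from h import *
def handle(t):
    im=load(t)['pixels'].astype(int); m=(im[:,:,2]>im[:,:,0]+50)&(im[:,:,2]>im[:,:,1]+30); m[:,:250]=0;m[:,390:]=0;m[:110]=0;m[300:]=0
    n,l,s,ce=cv2.connectedComponentsWithStats(m.astype(np.uint8)); k=1+s[1:,4].argmax(); v,u=np.nonzero(l==k)
    rows=np.unique(v)[8:-8]; c=[u[v==r].mean() for r in rows]; p=np.polyfit(rows,c,1); return s[k],np.degrees(np.arctan(p[0])),np.polyval(p,150)
for t in('w5','w6','w7','w8','w9','w10'): print(t,handle(t))
g=lambda t:cv2.cvtColor(load(t)['pixels'],cv2.COLOR_RGB2GRAY)
def rot(a,b,c,r0,r1):
    m=np.zeros((480,640),np.uint8);cv2.circle(m,c,r1,255,-1);cv2.circle(m,c,r0,0,-1) if r0 else 0
    W=np.eye(2,3,dtype=np.float32); cc,W=cv2.findTransformECC(g(a),g(b),W,cv2.MOTION_EUCLIDEAN,(3,200,1e-7),m,3); return cc,np.degrees(np.arctan2(W[1,0],W[0,0])),W@[*c,1]-c
for a,b in(('w7','w9'),('w9','w10')):
    print(a,b,'nut',rot(a,b,(319,72),0,22),'ring',rot(a,b,(320,72),36,75))
```

```text
w5 (array([ 301,  139,   38,  161, 5865], dtype=int32), np.float64(0.13498449297326465), np.float64(319.45813060935285))
w6 (array([ 301,  139,   38,  161, 5776], dtype=int32), np.float64(0.04296506042885534), np.float64(319.42756849315066))
w7 (array([ 301,  139,   37,  161, 5664], dtype=int32), np.float64(0.2656823512408562), np.float64(318.99383561643833))
w8 (array([ 301,  139,   38,  161, 5758], dtype=int32), np.float64(0.24121191216848004), np.float64(318.988822626358))
w9 (array([ 296,  139,   40,  161, 5733], dtype=int32), np.float64(1.6418084706463691), np.float64(314.69123169579586))
w10 (array([ 295,  139,   41,  161, 5723], dtype=int32), np.float64(1.8938327062189502), np.float64(313.96329711856396))Traceback (most recent call last):
  File "<stdin>", line 12, in <module>
  File "<stdin>", line 10, in rot
cv2.error: OpenCV(4.12.0) /io/opencv/modules/video/src/ecc.cpp:589: error: (-7:Iterations do not converge) The algorithm stopped before its convergence. The correlation is going to be minimized. Images may be uncorrelated or non-overlapped in function 'findTransformECC'
```

Measured torque is 1.6 Nm, and from the angle the collar's torque is at most about 2.3 Nm, so it is firm. I'll ease back to the middle of the play and lift off.

>>> send_rows --moves '[0,0.0001,-0.004,0,0,0,3,0,0,-0.0091,0,0,0,7,0,0,-0.0124,0,0,0,9,0,0.0003,-0.0173,0.0005,0,0,12,0,0.0003,-0.0173,0.0005,0,0,12,0,0.0003,-0.0173,0.0005,0,0,12]'

```text
t: 17.25
ee_pos: [0.4963, 0.0459, 0.0168]
tool_rot: [0.005, 0.733, -0.68, 0.001]
force: [-4.7, -2.3, 3.1]
gripper_width: 0.16
```

Run:
```python
from h import *
arc([0,2],off=.2); c=snap('wrist','w11'); s=robot.observe(); print(s['wrist_torque'])
u0,v0=239,14; crop('w11',u0,v0,160,120,5,'c11')
```

```text
t 17.25 ee [0.4963 0.0459 0.0168] psi 4.23 F [-4.72 -2.33  3.05] Mz 0.05 T_axis 0.23 rad 0.0934 w 0.160
0.0: 0.0002 0.0003
2.0: 0.0005 -0.0030
[-0.20617287  0.72766475  0.00766739]
```

View pics/c11.png

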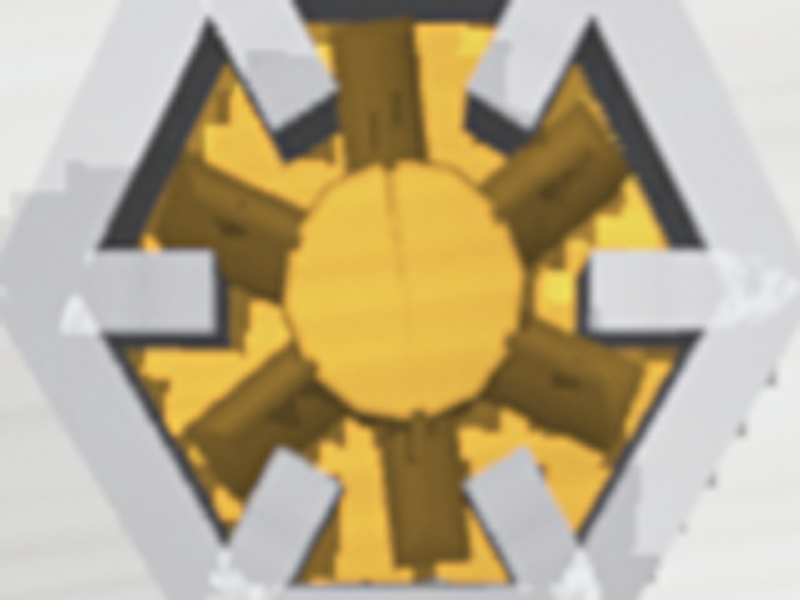

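The lobes are still about 4° off-centre towards the driving side, at crop (375,20)–(435,560), and the nut has stayed put. I'll back off 4° more and lift.

>>> send_rows --moves '[0,0.0004,-0.003,0,0,0,2,0,0.0009,-0.0063,0,0,0,4,0,0.0009,-0.0063,0,0,0,4,0,0.0009,-0.0063,0.006,0,0,4,0,0.0009,-0.0063,0.012,0,0,4,0,0.0009,-0.0063,0.018,0,0,4,0,0.0009,-0.0063,0.03,0,0,4,0,0.0009,-0.0063,0.06,0,0,4,0,0.0009,-0.0063,0.085,0,0,4,0,0.0009,-0.0063,0.085,0,0,4,0,0.0009,-0.0063,0.085,0,0,4]'

```text
t: 18.22
ee_pos: [0.4987, 0.0399, 0.104]
tool_rot: [0.004, 0.756, -0.654, 0.003]
force: [-0.7, -1.4, -2.1]
gripper_width: 0.152
```

```bash
cat >> h.py <<'E'
def handle(t):
    im=load(t)['pixels'].astype(int); m=(im[:,:,2]>im[:,:,0]+50)&(im[:,:,2]>im[:,:,1]+30); m[:,:250]=0;m[:,390:]=0;m[:110]=0;m[300:]=0
    n,l,s,ce=cv2.connectedComponentsWithStats(m.astype(np.uint8)); k=1+s[1:,4].argmax(); v,u=np.nonzero(l==k)
    rows=np.unique(v)[8:-8]; c=[u[v==r].mean() for r in rows]; p=np.polyfit(rows,c,1); return np.degrees(np.arctan(p[0])),np.polyval(p,150)
E
python3 - <<'E'
from h import *
s,psi,T=st(); snap('wrist','w12'); print(handle('w11'),handle('w12'),s['tool_rot'])
print('to park hover', np.array([.4928,-.279,.099])-s['ee_pos'], 'rot', -10.75-psi)
E
```

```text
t 18.22 ee [0.4987 0.0399 0.104 ] psi 8.20 F [-0.66 -1.42 -2.07] Mz 0.02 T_axis 0.14 rad 0.0917 w 0.152
(np.float64(0.12291824881563211), np.float64(319.18990316485593)) (np.float64(0.09889849773458373), np.float64(319.4843469532357)) [ 0.00391294  0.75641633 -0.65407378  0.00255376]
to park hover [-0.00585893 -0.31894009 -0.00501465] rot -18.950669701830435
```

The spanner sits in the hand as it did at pick-up (0.10° against 0.13°). I'll compute the exact turn back.

Run:
```python
from h import *
q=robot.observe()['tool_rot'];a=np.radians(-100.75); 
tgt=R.from_matrix(np.array([[np.cos(a),np.sin(a),0],[np.sin(a),-np.cos(a),0],[0,0,-1]]))
print((tgt*R.from_quat([q[1],q[2],q[3],q[0]]).inv()).as_rotvec(degrees=True))
```

```text
[  0.49025795  -0.30977321 -19.04981967]
```

>>> send_rows --moves '[0,-0.001,-0.035,0,0,0,-3,0,-0.002,-0.07,0,0,0,-6,0,-0.003,-0.105,0,0.1,-0.1,-9,0,-0.004,-0.145,0,0.2,-0.2,-12,0,-0.005,-0.185,0,0.3,-0.3,-15,0,-0.006,-0.225,0,0.4,-0.3,-18,0,-0.006,-0.265,0,0.5,-0.3,-19,0,-0.006,-0.3,0,0.5,-0.3,-19,0,-0.006,-0.319,-0.005,0.5,-0.3,-19,0,-0.006,-0.319,-0.03,0.5,-0.3,-19,0,-0.006,-0.319,-0.05,0.5,-0.3,-19,0,-0.006,-0.319,-0.05,0.5,-0.3,-19,0,-0.006,-0.319,-0.05,0.5,-0.3,-19]'

```text
t: 19.35
ee_pos: [0.4901, -0.2783, 0.0509]
tool_rot: [-0.001, -0.638, 0.77, 0.002]
force: [0.8, 0.8, -1.1]
gripper_width: 0.154
```

Run:
```python
from h import *
s,psi,T=st(); print(np.array([.4928,-.279,-.001])-s['ee_pos'],s['tool_rot'])
```

```text
t 19.35 ee [ 0.4901 -0.2783  0.0509] psi -10.79 F [ 0.75  0.82 -1.08] Mz -0.02 T_axis 0.14 rad 0.3456 w 0.154
[ 0.00271447 -0.00069223 -0.0519202 ] [-7.47432752e-04 -6.38194534e-01  7.69871960e-01  2.08379467e-03]
```

>>> send_rows --moves '[0,0.0027,-0.0007,0,0,0,0,0,0.0027,-0.0007,-0.015,0,0,0,0,0.0027,-0.0007,-0.03,0,0,0,0,0.0027,-0.0007,-0.04,0,0,0,0,0.0027,-0.0007,-0.046,0,0,0,0,0.0027,-0.0007,-0.05,0,0,0,0,0.0027,-0.0007,-0.0515,0,0,0,0,0.0027,-0.0007,-0.0515,0,0,0,0,0.0027,-0.0007,-0.0515,0,0,0]'

```text
t: 20.1
ee_pos: [0.4933, -0.2792, 0.0001]
tool_rot: [-0.001, -0.638, 0.77, 0.002]
force: [0.2, -0.5, -2.0]
gripper_width: 0.161
```

Run:
```python
from h import *
st()
```

```text
t 20.10 ee [ 4.933e-01 -2.792e-01  1.000e-04] psi -10.78 F [ 0.17 -0.51 -1.99] Mz -0.01 T_axis 0.09 rad 0.3456 w 0.161
```

Position matches pick-up and it is about 1 mm above the saddles. I'll lower that last bit, open and retreat.

>>> send_rows --moves '[0,-0.0005,0,-0.001,0,0,0,0,-0.0005,0,-0.0013,0,0,0,0,-0.0005,0,-0.0013,0,0,0,40,-0.0005,0,-0.0013,0,0,0,40,-0.0005,0,-0.0013,0,0,0,40,-0.0005,0,-0.0013,0,0,0,40,-0.0005,0,-0.0013,0,0,0,40,-0.0005,0,-0.0013,0,0,0,40,-0.0005,0,-0.0013,0,0,0,40,0,0,0.03,0,0,0,40,0,0,0.06,0,0,0,40,0,0,0.1,0,0,0,40,0,0,0.14,0,0,0,40,0,0,0.18,0,0,0,40,0,0,0.188,0,0,0,40,0,0,0.188,0,0,0]'

```text
t: 21.43
ee_pos: [0.4952, -0.2801, 0.1921]
tool_rot: [0.001, -0.638, 0.77, -0.002]
force: [0.9, 0.1, -0.4]
gripper_width: 0.402
```

Run:
```python
from h import *
st(); c=snap('wrist','w13'); a=snap('scene','scene2'); b=snap('side','side2')
d=[]
for t0,t1 in(('scene0','scene2'),('side0','side2')): d.append(np.abs(load(t0)['pixels'].astype(int)-load(t1)['pixels']).max(2))
# handle end and ring as in w1
im=c['pixels'].astype(int); m=((im[:,:,2]>im[:,:,0]+50)&(im[:,:,2]>im[:,:,1]+30)).astype(np.uint8); m[:,:250]=0;m[:,390:]=0
v,u=np.nonzero(m); print('blue rows',v.min(),v.max()); top=u[v==v.min()+4].mean(); bot=u[v==v.max()-4].mean()
print(toworld(c,[(top,v.min()),(bot,v.max())],.05))
i1=load('w1'); im=i1['pixels'].astype(int); m=((im[:,:,2]>im[:,:,0]+50)&(im[:,:,2]>im[:,:,1]+30)).astype(np.uint8); m[:,:250]=0;m[:,390:]=0
v,u=np.nonzero(m); print('before',toworld(i1,[(u[v==v.min()+4].mean(),v.min()),(u[v==v.max()-4].mean(),v.max())],.05))
k=lambda t,u,v:cv2.resize(load(t)['pixels'][v:v+60,u:u+80,::-1],None,fx=5,fy=5,interpolation=cv2.INTER_CUBIC)
cv2.imwrite('pics/fin.png',np.vstack([np.hstack([cv2.resize(load('w13')['pixels'][50:350,120:520,::-1],(400,300)),k('scene2',315,235)]),np.hstack([k('side2',330,165),k('side2',270,245)])]))
```

```text
t 21.43 ee [ 0.4952 -0.2801  0.1921] psi -10.79 F [ 0.89  0.12 -0.42] Mz -0.05 T_axis 0.23 rad 0.3459 w 0.402
blue rows 136 302
[[ 0.56258475 -0.29338682  0.05      ]
 [ 0.41863701 -0.26658587  0.05      ]]
before [[ 0.56226335 -0.29251065  0.05      ]
 [ 0.41776442 -0.26566465  0.05      ]]
```

```bash
python3 -c "
from workcell import robot; print(robot.job_done())"
```

```text
the job is handed in; nothing more can be done
None
```

I tightened the nut clockwise in two swings with a 60° re-index between them. I stopped with the wrist reading 1.6 Nm, then laid the spanner back in its cradle, opened the gripper, backed off and handed the job in at about 21.5 s.

**Last checks**
- **Home:** the running torque was about 0.3 Nm and rose steadily once the nut hit its stop. The nut stayed where it was when I eased off.
- **Spanner:** its handle lies within 1.3 mm of where it started (wrist picture), and the gripper is about 19 cm above it.

**What disagreed or failed**
- **First grasp:** it closed above the handle, because the finger tips are about 30 mm higher than the stated TCP. The second, lower grasp held.
- **Torque:** the angle turned after the stop suggests up to about 2.3–2.5 Nm, against 1.6 Nm at the wrist. Both are inside the 1 to 2.5 Nm range, though the angle estimate is close to the top of it. I could not check with the collar dot, which I expected to be hidden under the ring.
- **Last look:** the picture limit was used up, so the final check was by numbers only. I did not compare the other things on the bench before and after. I felt no unexpected contact.

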